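Size a neck box in the sliding-jaw box gauge

TASK

Size the cream-and-plum neck box on the box gauge: open the gauge's sliding jaw by its black thumb post, lay the box on the wooden bed in front of the beam, its length in line with the beam, and let go of it. Then slide the jaw back up by its post until the box is lightly but definitely held against both felts, gently, without denting it or making the sprung jaw tip back. Let go and leave the box lying in the gauge at that setting for its length to be read off, with everything else left where it is.

Things in the scene. Friction and masses are not known exactly. Their poses are not given: they have to be found in the camera images.
- carton: gift box lying on its side: cream half and plum half, both 50 x 50 mm, on a narrower gold neck. Filled to differing depths, so its length (y) varies, 77 to 101 mm: to be found by feel. Origin: underside, at the cream half's edge on the neck; cream end at y = -36 mm, plum half (40 mm long) towards +y, after 1 to 25 mm of neck; z up. 80 to 170 g. The halves stay put up to 60 N. Either end may face the fixed jaw.
- gauge: box gauge, fixed to the counter: beech bed 187 x 300 x 12 mm, aluminium beam along its far edge. Origin: on the counter under the bed (bed x -102 to +85 mm, y -150 to +150 mm); y = sliding direction, z up. Beam 18 mm wide, axis at x = +58 mm, top 30 mm above the counter. A thin dark line on the bed at x = -25 mm marks where the box's long axis belongs.
- fixed_jaw: fixed jaw at the left (+y) end of the gauge, an aluminium plate 46 mm high from the bed, with a grey felt face looking to gauge -y. Origin: in the plane of the felt face, at bed height (12 mm above the counter), at gauge x = 0, y = +110 mm; axes as the gauge's. The felt spans gauge x = -84 to +54 mm.
- jaw_pad: grey felt face of the sliding jaw, 122 x 40 mm, looking to gauge +y, parallel to the fixed one. Origin: the middle of the felt's surface, 37 mm above the counter, at gauge x = -25 mm; axes as the gauge's while the jaw is square. The jaw arm behind it is 14 mm thick with the felt, top 60 mm above the counter.
- thumb_post (a point): middle of the top of the round black thumb post, which stands over the beam on the sliding jaw's saddle, 74 mm above the counter, 52 mm behind (gauge -y of) the felt's plane. The post is 16 mm across and 34 mm tall; the saddle below is 34 mm wide, its top 40 mm above the counter. Pinch it, or push it from either side.
- gauge_slider (a joint): opening between the two felt faces in m (0 = faces touching, at most 0.16); grows as the jaw slides to gauge -y, away from the fixed jaw. The slider drags with about 3 N and stays where it is left.
- jaw (a joint): tip of the sliding jaw about the beam in rad: 0 = square (a leaf spring holds it there), grows as its front end is forced back by the box. It stays square until a box on the dark line is pressed with about 8 N, then yields.
- blue_box: bystander: blue gift box with a cream ribbon, 64 x 67 x 64 mm. Origin: centre of its underside.
- cream_jar: bystander: small jar with a white lid, 50 mm across, 60 mm tall. Origin: centre of its underside.
- ribbon_reel: bystander: flat reel of dark red ribbon, 78 x 88 x 26 mm. Origin: its underside, near the middle.

How it is judged:
By the outcome, as a careful person would: the job done as asked, in the order asked, and still so for the second after the job is handed in, with the robot touching nothing.
It also fails if it takes over 67 s, if anything falls off the work surface, if the arm or the gripper's body presses on something with over 40 N, if the wrist force passes 120 N, or if a joint passes its speed limit or range.

ROBOT

A 6-joint arm with a two-finger parallel gripper is mounted at the origin on a cart in front of the work surface, level with it; the furniture and walls round the work are solid. World frame = base frame: x ahead of the robot, y to its left, z up, the work surface at z = 0. Lengths are in m, angles in degrees, forces in N, time in s.
With the tool pointing down it reaches from about 0.4 to 0.825 m from the base axis. Payload 7 kg.
Tool frame: the origin (TCP) lies midway between the tips of the shut fingers; the grasp point (between the pads) lies 19 mm behind it; z points along the fingers, y is the direction in which the jaws open and shut (so a half turn about z gives the same grasp; the last joint's range is limited). The gripper opens to 88 mm and grips with 3 to 60 N. Pads are 19 mm wide; open, the fingers measure 130 mm over their backs; the gripper's body (78 mm by 193 mm) begins 47 mm behind the grasp point.
Start: joints at [-56.144, 20.546, 0.682, 0, -70.136, -16.507], TCP at [0.201, -0.644, 0.227] pointing down, gripper open.
Joint ranges: [-176.03, 176.03], [-82.01, 121.73], [-58.28, 71.71], [-173.87, 95.51], [-174.79, -0.11], [-173.66, 173.66]. Speed limits (degrees/s): [136.94, 136.94, 172.46, 180, 180, 180].

INTERFACE

Orientations are given as a 3x3 rotation matrix whose columns are the frame's x, y, z axes.
In Python, from rig import robot gives the robot as it stands. Calls block until the motion is done:
- robot.goto(position, orientation): joint-space move of the TCP to a pose.
- robot.servo_line(position, ori=None, speed=0.15): straight line of the TCP; ori=None keeps the orientation; speed is the mean speed in m/s.
- robot.movej(angles): joint-space move.
- robot.move_gripper(opening): opening from 0.0 (shut) to 1.0 (fully open); the grip force is fixed at half the most; returns when the fingers have stopped.
- robot.dwell(seconds).
- robot.ik(position, orientation): joint angles nearest the present ones, or None.
- robot.grab_frame(name): name is "scene" or "top" or "wrist"; returns (picture, depth): 480x640x3 uint8, red, green, blue; 480x640 float32, m along the optical axis (not along the pixel's ray), 0 where there is no reading.
- robot.camera_info(name): a dict with "vfov" (degrees; the focal length in pixels is half the picture's height over the tangent of half this angle, whatever the lens; pixels are square), "cx", "cy" (the principal point, pixels), "view" (4x4, takes a point from world to camera coordinates); the wrist camera has in their place "T_tool_cam" (4x4, takes a point from camera to tool coordinates, whose origin is the TCP and whose axes are the flange's). Camera axes: x right, y down, z forward; pixel columns grow to the right and rows downward; lengths in m; the calibration is good to about 2 mm. A picture is of the moment at which its call begins: read the wrist's pose just before it. camera_info takes no time and is no camera call.
A pose or a line that the arm cannot do raises robot.Unreachable and nothing moves.
- robot.job_done(): hands the job in, once; it reports no verdict.
Readings, each from a call of its own:
- robot.read_t(): time.
- robot.read_qpos(): joint angles.
- robot.read_qvel(): joint speeds.
- robot.read_effort(): joint torques, N m.
- robot.read_position(): TCP position.
- robot.read_tcp_rot(): TCP orientation.
- robot.read_force(): force on the tool from outside, world axes, zero at the start.
- robot.read_ft_torque(): the same for the moment, N m.
- robot.read_grip_width(): opening from 0.0 (shut) to 1.0 (fully open).
Only numpy, scipy, OpenCV 4.12 (cv2) and the standard library are available. Lean on these libraries where they do the work, as an engineer would, in place of code of your own. Each camera call takes 0.05 s, during which the arm holds its last target.

## Working session

There is one attempt and no reset: what is moved stays moved. The work goes in short steps, each a Python script; the robot and the scene stay as the last script left them, time stands still between calls to the robot, and variables do not carry over. Pictures are saved under pics/ and viewed, and the job is handed in when it is done.

```bash
ls; mkdir -p pics
python3 - <<'E'
from rig import robot
import cv2
print(robot.read_t())
for n in("scene","top","wrist"):
    p,d=robot.grab_frame(n); cv2.imwrite(f"pics/{n}0.png",p[:,:,::-1]); import numpy as np; np.save(f"/tmp/{n}0.npy",d)
    print(n,robot.camera_info(n))
print(robot.read_tcp_rot(),robot.read_t(),robot.read_force())
E
```

```text
pics
0.0
scene {'vfov': 46.25731726599156, 'cx': 321.09414469190295, 'cy': 231.37518723823425, 'view': array([[-0.90037529, -0.43484226, -0.01538003,  0.49889624],
       [-0.19164724,  0.42805875, -0.88319706,  0.16672524],
       [ 0.39063496, -0.79226127, -0.46874984,  1.25093916],
       [ 0.        ,  0.        ,  0.        ,  1.        ]])}
top {'vfov': 52.03386677933463, 'cx': 310.8619735791787, 'cy': 238.70486269156828, 'view': array([[-2.47396059e-02, -9.99689522e-01, -2.96855062e-03,
         3.22301704e-02],
       [-9.91557992e-01,  2.49162306e-02, -1.27247516e-01,
         5.61034564e-01],
       [ 1.27281973e-01, -2.04563309e-04, -9.91866552e-01,
         1.08850837e+00],
       [ 0.00000000e+00,  0.00000000e+00,  0.00000000e+00,
         1.00000000e+00]])}
wrist {'vfov': 67.62439225684611, 'cx': 317.0633643408668, 'cy': 234.6183487220377, 'T_tool_cam': array([[-8.45641430e-05, -9.65305787e-01, -2.61122059e-01,
         7.04826421e-02],
       [ 9.99999813e-01,  7.66307083e-05, -6.07134432e-04,
         3.25032713e-04],
       [ 6.06080350e-04, -2.61122062e-01,  9.65305600e-01,
        -1.58060022e-01],
       [ 0.00000000e+00,  0.00000000e+00,  0.00000000e+00,
         1.00000000e+00]])}
[[-9.54526983e-01 -2.98124113e-01 -5.02143786e-04]
 [-2.98124505e-01  9.54526289e-01  1.15875333e-03]
 [ 1.33857138e-04  1.25576268e-03 -9.99999203e-01]] 0.15 [-0.65370255 -0.22666816 -0.34717223]
```

View pics/top0.png

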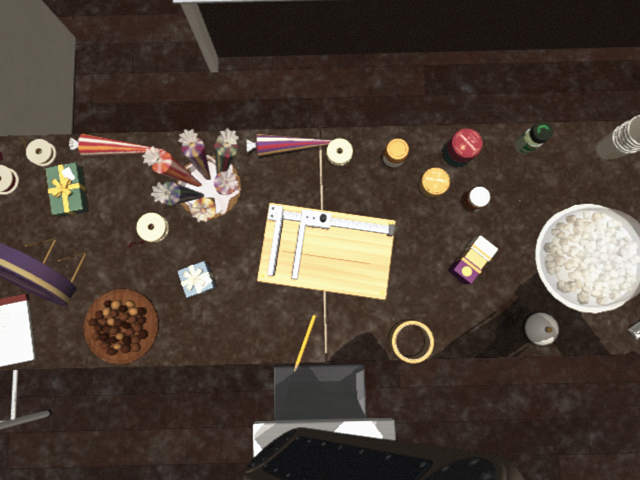

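View pics/scene0.png

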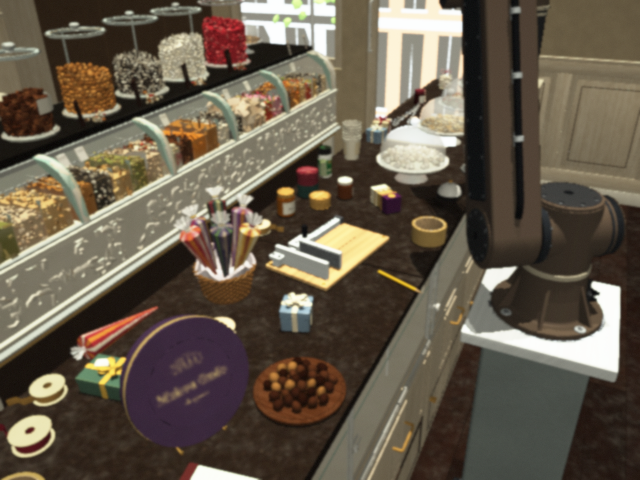

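The top view shows the carton at about (475,260), cream end upper right and plum end lower left. The gauge is at about (327,250), with the post at (323,217). The opening is too small for the box.

```bash
cat > h.py <<'E'
import numpy as np, cv2
from rig import robot
def cam(n,pose=None):
    c=robot.camera_info(n); f=240/np.tan(np.radians(c['vfov']/2))
    if n=='wrist':
        T=np.eye(4); T[:3,:3]=pose[1]; T[:3,3]=pose[0]; Twc=T@c['T_tool_cam']
    else: Twc=np.linalg.inv(c['view'])
    return f,c['cx'],c['cy'],Twc
def cloud(d,C):
    f,cx,cy,T=C; v,u=np.mgrid[0:480,0:640]
    P=np.stack([(u-cx)/f*d,(v-cy)/f*d,d],-1)
    W=P@T[:3,:3].T+T[:3,3]; W[d<=0]=np.nan; return W
def planept(u,v,z,C):
    f,cx,cy,T=C; r=T[:3,:3]@np.array([(u-cx)/f,(v-cy)/f,1]); return T[:3,3]+r*(z-T[2,3])/r[2]
def proj(p,C):
    f,cx,cy,T=C; q=T[:3,:3].T@(np.asarray(p)-T[:3,3]); return cx+f*q[0]/q[2],cy+f*q[1]/q[2]
E
python3 - <<'E'
from h import *
C=cam('top'); d=np.load('/tmp/top0.npy'); W=cloud(d,C)
for u,v in [(475,260),(484,247),(466,270),(323,217),(330,270),(305,245),(275,240),(195,280),(480,198),(412,340)]: print(u,v,W[v,u].round(4))
p=cv2.imread('pics/top0.png')
a=cv2.resize(p[195:305,250:400],None,fx=5,fy=5,interpolation=cv2.INTER_CUBIC); cv2.imwrite('pics/ga.png',a)
a=cv2.resize(p[225:295,440:510],None,fx=8,fy=8,interpolation=cv2.INTER_CUBIC); cv2.imwrite('pics/ca.png',a)
E
```

```text
475 260 [ 0.5027 -0.3495  0.0474]
484 247 [ 0.5314 -0.3714  0.0485]
466 270 [ 0.4804 -0.3263  0.0523]
323 217 [ 0.6047 -0.0099  0.0741]
330 270 [ 0.4904 -0.0242  0.0143]
305 245 [0.5506 0.0323 0.0091]
275 240 [0.5584 0.099  0.0539]
195 280 [0.4729 0.2773 0.0592]
480 198 [ 0.6429 -0.3682  0.0538]
412 340 [ 0.3259 -0.2082  0.0009]
```

View pics/ga.png

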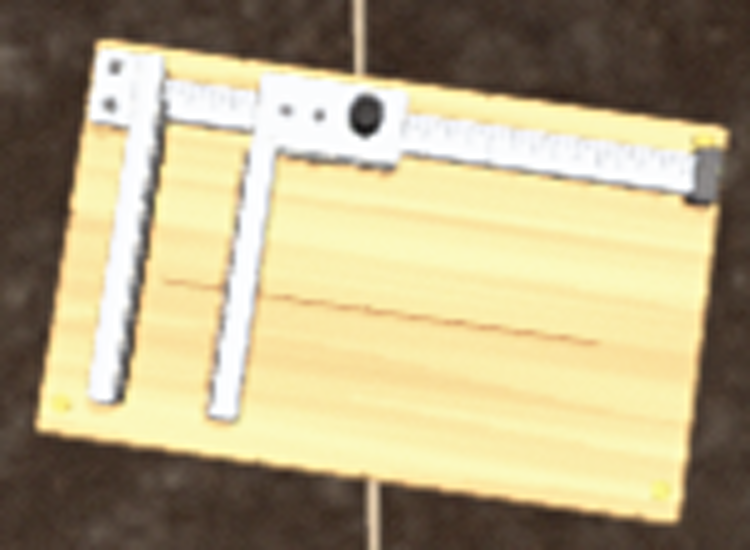

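View pics/ca.png

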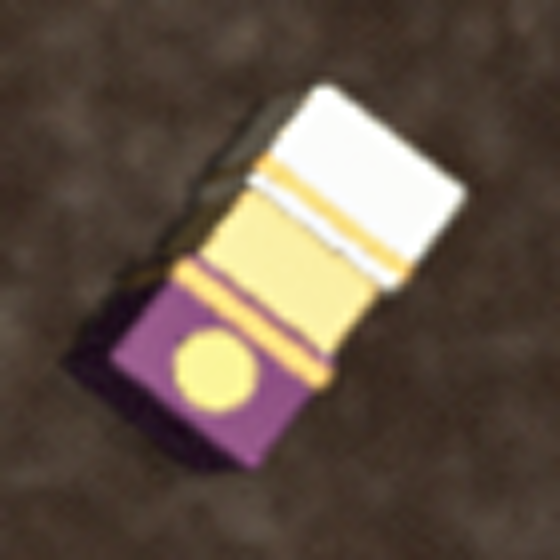

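Run:
```python
from h import *
C=cam('top')
co=np.array([(97,40),(728,128),(680,522),(37,430)])/5+[250,195]-0.4
B=np.array([planept(u,v,.012,C) for u,v in co]); print(B.round(4)); 
print([np.linalg.norm(B[i]-B[(i+1)%4]).round(4) for i in range(4)])
e=B[0]-B[1]+B[3]-B[2]; print('gauge y ang',np.degrees(np.arctan2(e[1],e[0])))
a=np.arctan2(e[1],e[0])-np.pi/2; R=np.array([[np.cos(a),-np.sin(a)],[np.sin(a),np.cos(a)]])
loc=np.array([(85,150),(85,-150),(-102,-150),(-102,150)])/1e3
o=(B[:,:2]-loc@R.T).mean(0); print('origin',o,a, ((B[:,:2]-o)@R-loc).round(4))
g=lambda u,v,z:(R.T@(planept(u/5+249.6,v/5+194.6,z,C)[:2]-o)).round(4)
print('post',g(368,113,.074),'line',g(165,280,.012),g(600,343,.012))
print('jaw arm top +y edge',g(250,145,.06),g(213,418,.06),'fixed felt edge',g(163,90,.058),g(125,400,.058))
cc=np.array([(325,83),(467,190),(255,467),(110,355)])/8+[440,225]-.45
P=np.array([planept(u,v,.05,C)for u,v in cc]);print(P.round(4),[np.linalg.norm(P[i]-P[(i+1)%4]).round(4) for i in range(4)])
ax=(P[3]+P[2]-P[0]-P[1])/2; print('carton y ang',np.degrees(np.arctan2(ax[1],ax[0])),np.linalg.norm(ax),'mid',P.mean(0))
n=[planept(u/8+439.55,v/8+224.55,.05,C) for u,v in [(320,225),(252,327)]]; print(n)
```

```text
[[ 0.653   0.1148  0.012 ]
 [ 0.6035 -0.1806  0.012 ]
 [ 0.4207 -0.15    0.012 ]
 [ 0.4703  0.1451  0.012 ]]
[np.float64(0.2996), np.float64(0.1853), np.float64(0.2993), np.float64(0.1853)]
gauge y ang 80.47852254602319
origin [ 0.54526857 -0.01910193] -0.16618113122630218 [[-0.0009 -0.0001]
 [-0.0008  0.0003]
 [ 0.0008  0.0003]
 [ 0.0009 -0.0005]]
post [0.0567 0.0184] line [-0.0239  0.1013] [-0.0245 -0.103 ]
jaw arm top +y edge [0.0373 0.0689] [-0.0862  0.0675] fixed felt edge [0.0569 0.1115] [-0.0837  0.1075]
[[ 0.5589 -0.3641  0.05  ]
 [ 0.5275 -0.4019  0.05  ]
 [ 0.4515 -0.3372  0.05  ]
 [ 0.4837 -0.2988  0.05  ]] [np.float64(0.0491), np.float64(0.0998), np.float64(0.0501), np.float64(0.0996)]
carton y ang 139.31439038849263 0.09971749232031013 mid [ 0.50538098 -0.35051065  0.05      ]
[array([ 0.51868708, -0.35995531,  0.05      ]), array([ 0.49051385, -0.3389801 ,  0.05      ])]
```

```bash
python3 - <<'E'
from h import *
C=cam('top'); W=cloud(np.load('/tmp/top0.npy'),C)
for x0 in np.arange(.2,.85,.1):
  print(round(x0,1),[round(float(np.nanmax(np.r_[0,W[...,2][(abs(W[...,0]-x0-.05)<.05)&(abs(W[...,1]-y)<.05)]])),3) for y in np.arange(.35,-.76,-.1)])
cat=1
E
cat >> h.py <<'E'
O=np.array([0.54527,-0.0191]); A=-0.16618
GR=np.array([[np.cos(A),-np.sin(A)],[np.sin(A),np.cos(A)]])
def G(x,y,z): return np.r_[O+GR@[x,y],z]
def toG(p): return GR.T@(np.asarray(p)[:2]-O)
def rot(ang,s=1): # tool x along world angle ang (rad)
    x=s*np.array([np.cos(ang),np.sin(ang),0]); z=np.array([0,0,-1.]); return np.column_stack([x,np.cross(z,x),z])
GY=np.pi/2+A
E
python3 - <<'E'
from h import *
print(robot.read_qpos())
for s in(1,-1):
  for n,p,a in [('push',G(.058,.0414,.047),GY),('pushabove',G(.058,.0414,.2),GY),('push2',G(.058,-.0595,.047),GY),('grasp',(.525,-.369,.012),np.radians(139.3)),('place',G(-.025,.023,.025),GY)]:
    q=robot.ik(p,rot(a,s)); print(s,n,None if q is None else np.round(q,1))
E
```

```text
0.2 [0.004, 0.006, 0.004, 0.564, 0.779, 0.793, 0.054, 0.005, 0.004, 0.003, 0.005, 0.002]
0.3 [0.028, 0.006, 0.006, 0.011, 0.007, 0.053, 0.052, 0.005, 0.06, 0.128, 0.122, 0.026]
0.4 [0.064, 0.069, 0.062, 0.064, 0.02, 0.018, 0.05, 0.055, 0.145, 0.214, 0.211, 0.005]
0.5 [0.05, 0.21, 0.063, 0.065, 0.073, 0.038, 0.005, 0.056, 0.143, 0.218, 0.214, 0.006]
0.6 [0.237, 0.241, 0.23, 0.064, 0.077, 0.018, 0.043, 0.065, 0.005, 0.131, 0.127, 0.004]
0.7 [0.226, 0.216, 0.237, 0.045, 0.028, 0.08, 0.078, 0.088, 0.109, 0.109, 0.138, 0.118]
0.8 [0.005, 0.004, 0.05, 0.041, 0.024, 0.004, 0.004, 0.004, 0.106, 0.104, 0.005, 0.003]
[-5.61437128e+01  2.05804032e+01  6.45542578e-01 -1.39237032e-02
 -7.01363026e+01 -1.65065614e+01]
1 push [ 19.5  24.1 -20.    0.  -45.9 151. ]
1 pushabove [ 19.5  15.5 -10.2   0.  -64.4 151. ]
1 push2 [ 10.3  23.3 -21.4   0.  -45.3 160.2]
1 grasp [ -17.7   29.   -17.2    0.   -43.8 -113. ]
1 place [ 22.3  19.4 -32.2   0.  -38.4 148.2]
-1 push [ 19.5  24.1 -20.    0.  -45.9 -29. ]
-1 pushabove [ 19.5  15.5 -10.2   0.  -64.4 -29. ]
-1 push2 [ 10.3  23.3 -21.4   0.  -45.3 -19.8]
-1 grasp [-17.7  29.  -17.2   0.  -43.8  67. ]
-1 place [ 22.3  19.4 -32.2   0.  -38.4 -31.8]
```

Run:
```python
from h import *
p=robot.read_position(); R=rot(GY,-1)
robot.servo_line([p[0],p[1],.33],speed=.3)
robot.goto(G(.058,.0414,.2),R); print(robot.read_t())
pose=(robot.read_position(),robot.read_tcp_rot())
im,d=robot.grab_frame('wrist'); cv2.imwrite('pics/w1.png',im[:,:,::-1]); np.save('/tmp/w1.npy',d); np.savez('/tmp/w1p.npz',p=pose[0],R=pose[1])
robot.move_gripper(0.0)
print(robot.read_t(),robot.read_position(),G(.058,.0414,.2),robot.read_force())
C=cam('wrist',pose); print('post predicted px',proj(G(.058,.0184,.074),C))
```

```text
3.4
4.875 [0.6093323  0.01213701 0.20000007] [0.60931921 0.01213553 0.2       ] [ 0.2620527  -0.76824681 -0.43775642]
post predicted px (np.float64(316.85501353162965), np.float64(199.6429863242881))
```

View pics/w1.png

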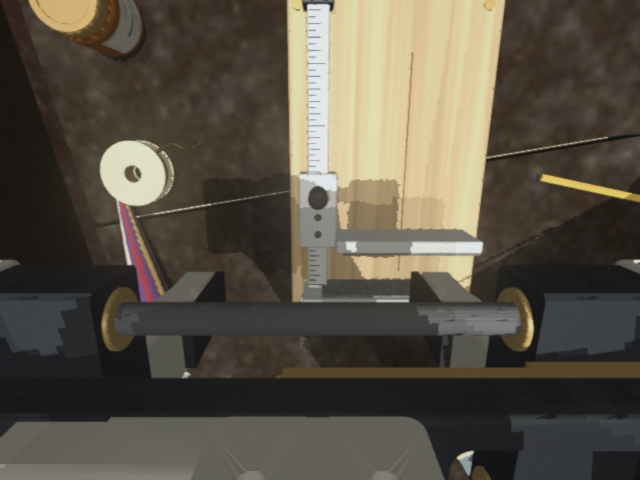

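The wrist view shows the post at (318,197), against a predicted (317,200). They agree, so the gauge pose is good and I'll open the jaw.

Run:
```python
from h import *
gy=np.r_[GR@[0,1],0]
robot.servo_line(G(.058,.0414,.047),speed=.15)
F=[robot.read_force() for _ in range(3)]; print('F',F[0].round(2),F[-1].round(2),robot.read_t())
for y in(.034,.02,-.02,-.0595):
    robot.servo_line(G(.058,y,.047),speed=.05); print(y,toG(robot.read_position()).round(4),(robot.read_force()).round(2),robot.read_t())
robot.servo_line(G(.058,-.05,.047),speed=.08)
robot.servo_line(G(.058,-.05,.2),speed=.3)
robot.move_gripper(1.0)
q=robot.ik((.525,-.369,.15),rot(np.radians(139.3),-1)); robot.movej(q)
pose=(robot.read_position(),robot.read_tcp_rot())
im,d=robot.grab_frame('wrist'); cv2.imwrite('pics/w2.png',im[:,:,::-1]); np.save('/tmp/w2.npy',d); np.savez('/tmp/w2p.npz',p=pose[0],R=pose[1])
im,d=robot.grab_frame('top'); cv2.imwrite('pics/t2.png',im[:,:,::-1])
print(robot.read_t())
```

```text
F [0.41 1.03 0.35] [0.41 1.03 0.35] 6.0417
0.034 [0.0583 0.0338] [-0.03  0.21 -0.15] 6.3417
0.02 [0.0578 0.0195] [0.07 0.42 0.33] 6.775
-0.02 [ 0.058  -0.0203] [ 1.34 -0.02  0.07] 7.725
-0.0595 [ 0.0578 -0.0599] [ 0.54  0.13 -0.44] 8.6667
12.5
```

View pics/w2.png

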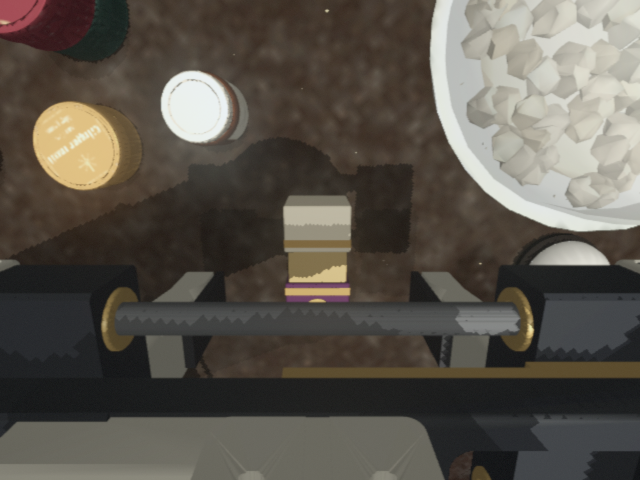

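View pics/t2.png

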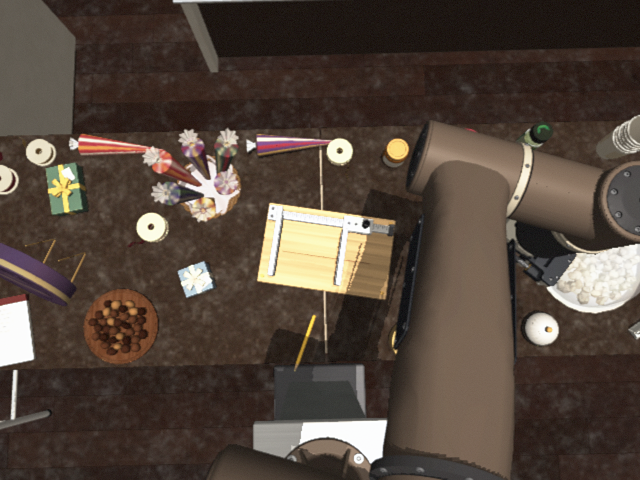

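Run:
```python
from h import *
C=cam('top'); W=cloud(np.load('/tmp/top0.npy'),C)
g=np.array([.525,-.369]); a=np.radians(139.3)
x=np.array([np.cos(a),np.sin(a)]); y=np.array([-x[1],x[0]])
L=np.stack([(W[...,:2]-g)@x,(W[...,:2]-g)@y],-1); z=W[...,2]
for zt in(.05,.075,.1,.14):
  m=(z>zt)&(abs(L[...,0])<.06)&(abs(L[...,1])<.2)
  l=L[...,1][m]; print(zt, l[l>.03].min() if (l>.03).any() else None, l[l<-.03].max() if (l<-.03).any() else None)
m=(z>.07)&(np.hypot(L[...,0],L[...,1])<.3)&(W[...,1]<-.38)&(W[...,0]<.62)&(W[...,0]>.38)
i=np.argmin(np.hypot(L[...,0],L[...,1])[m]); print(L[m][i],W[m][i])
d=np.load('/tmp/w2.npy'); P=np.load('/tmp/w2p.npz'); Ww=cloud(d,cam('wrist',(P['p'],P['R'])))
m=(Ww[...,2]>.042)&(Ww[...,2]<.058)&(np.hypot(Ww[...,0]-.525,Ww[...,1]+.369)<.07); print(m[190:255,280:356].mean())
s=np.zeros_like(m); s[195:250,270:360]=1; m&=s; l=(Ww[m][:,:2]-g); print((l@y).min(),(l@y).max(),(l@x).min(),Ww[m][:,2].mean())
```

```text
0.05 0.09070577911193296 None
0.075 0.09949854794692217 None
0.1 0.10261080543523753 None
0.14 0.11753170427269216 None
[-0.06826072  0.0810208 ] [ 0.52391727 -0.47493736  0.07250897]
0.6854251012145749
-0.02521306181932935 0.02526937522337507 -0.022607673971371662 0.04968503981021522
```

Run:
```python
from h import *
a=np.radians(139.3); x=np.array([np.cos(a),np.sin(a)]); p=np.array([.525,-.369])+.048*x
R=rot(a,-1)
print(robot.read_grip_width())
robot.servo_line([*p,.15],speed=.2)
robot.servo_line([*p,.014],speed=.15); print(robot.read_force(),robot.read_t())
robot.move_gripper(0.0); print('w',robot.read_grip_width()*88)
robot.servo_line([*p,.15],speed=.15); print(robot.read_force(),robot.read_grip_width()*88)
robot.goto(G(-.025,.069,.14),rot(GY,-1))
pose=(robot.read_position(),robot.read_tcp_rot())
im,d=robot.grab_frame('wrist'); cv2.imwrite('pics/w3.png',im[:,:,::-1]); np.save('/tmp/w3.npy',d); np.savez('/tmp/w3p.npz',p=pose[0],R=pose[1])
im,d=robot.grab_frame('scene'); cv2.imwrite('pics/s3.png',cv2.resize(im[180:320,220:420,::-1],None,fx=4,fy=4))
print(robot.read_t(),robot.read_force(),toG(pose[0]))
```

```text
1.003481686268958
[-0.20705128  0.67319142  0.21951501] 13.95
w 50.527204978474565
[ 1.35340744 -0.11633349 -1.52866017] 50.04050421086911
17.3583 [-0.24643405 -0.61638476 -1.25453835] [-0.02496755  0.06855652]
```

View pics/w3.png

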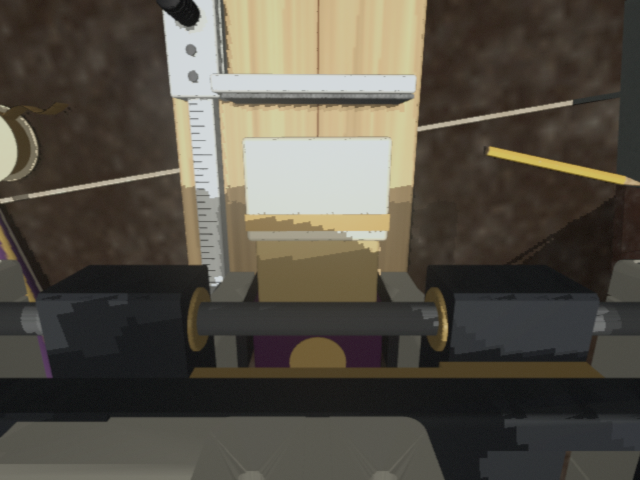

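View pics/s3.png

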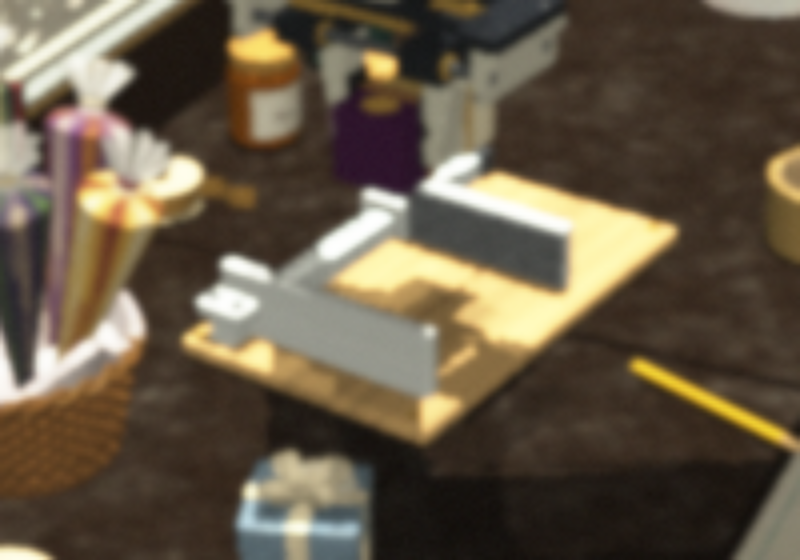

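The box is held square and level over the dark line (line at u=318, box middle at u=317.5), and the felt clears the cream end. Next I lower it.

Run:
```python
from h import *
robot.servo_line(G(-.025,.069,.04),speed=.12)
robot.servo_line(G(-.025,.069,.029),speed=.04); robot.dwell(.1)
f0=np.mean([robot.read_force() for _ in range(4)],0); print(f0)
z=.029
while z>.0245:
    z-=.0007; robot.servo_line(G(-.025,.069,z),speed=.02); f=robot.read_force(); print(round(z,4),f.round(2))
    if f[2]-f0[2]>2: break
robot.move_gripper(0.8); print(robot.read_t(), robot.read_position())
robot.servo_line(G(-.025,.069,.16),speed=.2)
pose=(robot.read_position(),robot.read_tcp_rot())
im,d=robot.grab_frame('wrist'); cv2.imwrite('pics/w4.png',im[:,:,::-1]); np.save('/tmp/w4.npy',d); np.savez('/tmp/w4p.npz',p=pose[0],R=pose[1])
print(robot.read_t())
```

```text
[-0.04428561  0.06392097 -1.16597803]
0.0283 [ 0.18 -0.66 -0.88]
0.0276 [-0.16  0.01 -0.96]
0.0269 [-0.47 -0.27 -0.66]
0.0262 [ 0.28 -0.34 -0.87]
0.0255 [-1.92  0.7   6.24]
20.7167 [0.53202225 0.05307142 0.02544076]
21.5917
```

View pics/w4.png

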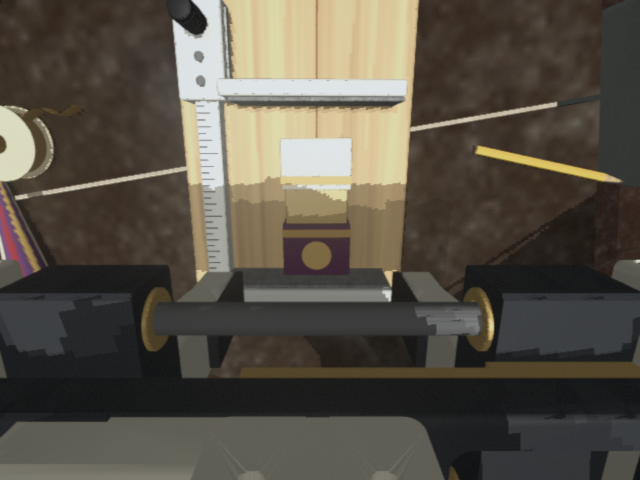

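Box placed squarely on the line: cream end at v≈140, plum end near the fixed jaw, u centre 316. Next I close the jaw from behind the post, watching the force.

```bash
cat > push.py <<'E'
from h import *
gy=np.r_[GR@[0,1],0]
def F(n=5,dt=.02):
    a=[]
    for _ in range(n): robot.dwell(dt); a.append(robot.read_force()@gy)
    return np.mean(a)
E
python3 - <<'E'
from push import *
robot.goto(G(.058,-.105,.16),rot(GY,-1))
robot.move_gripper(0.0)
robot.servo_line(G(.058,-.105,.047),speed=.15)
robot.dwell(.2); f0=F(10); print('zero',f0,robot.read_t())
for y in(-.097,-.085,-.070,-.0635):
    robot.servo_line(G(.058,y,.047),speed=.03); print(y,round(F()-f0,2),toG(robot.read_position()).round(4))
y=-.0635
for i in range(40):
    y+=.0003; robot.servo_line(G(.058,y,.047),speed=.006); f=F()-f0
    print(round(y,4),round(f,2),toG(robot.read_position())[1].round(4))
    if f<-3.5: break
    if robot.read_t()>50: break
print(robot.read_t(),f0)
E
```

```text
zero 0.044892672602854275 24.8583
-0.097 -0.03 [ 0.058  -0.0969]
-0.085 -1.08 [ 0.058  -0.0848]
-0.07 -0.61 [ 0.058  -0.0697]
-0.0635 -1.52 [ 0.058  -0.0633]
-0.0632 -2.39 -0.0633
-0.0629 -3.59 -0.063
27.8417 0.044892672602854275
```

Run:
```python
from push import *
f0=0.045; y=-.0629
for i in range(45):
    y+=.0003; robot.servo_line(G(.058,y,.047),speed=.006); f=F()-f0
    print(round(y,4),round(f,2),toG(robot.read_position())[1].round(4))
    if f<-5: break
    if robot.read_t()>48: break
print(robot.read_t())
```

```text
-0.0626 -3.5 -0.0626
-0.0623 -3.78 -0.0623
-0.062 -4.02 -0.062
-0.0617 -3.77 -0.0617
-0.0614 -3.23 -0.0614
-0.0611 -3.66 -0.0611
-0.0608 -3.54 -0.0608
-0.0605 -3.88 -0.0605
-0.0602 -4.77 -0.0604
-0.0599 -6.49 -0.0604
31.175
```

Run:
```python
from push import *
print(F(10)-.045, robot.read_position())
robot.servo_line(G(.058,-.0625,.047),speed=.02); print('off',F()-.045)
robot.servo_line(G(.058,-.078,.047),speed=.06)
robot.servo_line(G(.058,-.078,.2),speed=.25)
robot.goto(G(-.025,.01,.25),rot(GY,-1))
pose=(robot.read_position(),robot.read_tcp_rot())
im,d=robot.grab_frame('wrist'); cv2.imwrite('pics/w5.png',im[:,:,::-1]); np.save('/tmp/w5.npy',d); np.savez('/tmp/w5p.npz',p=pose[0],R=pose[1])
p=robot.read_position()
robot.goto([.45,-.2,.35],rot(GY,-1))
im,d=robot.grab_frame('top'); cv2.imwrite('pics/t5.png',cv2.resize(im[195:305,250:400,::-1],None,fx=5,fy=5,interpolation=cv2.INTER_CUBIC))
im,d=robot.grab_frame('scene'); cv2.imwrite('pics/s5.png',cv2.resize(im[180:320,220:420,::-1],None,fx=4,fy=4))
print(robot.read_t())
```

```text
-6.311763908085968 [ 0.59249635 -0.08822463  0.0470129 ]
off -0.2195707005890935
34.525
```

View pics/w5.png

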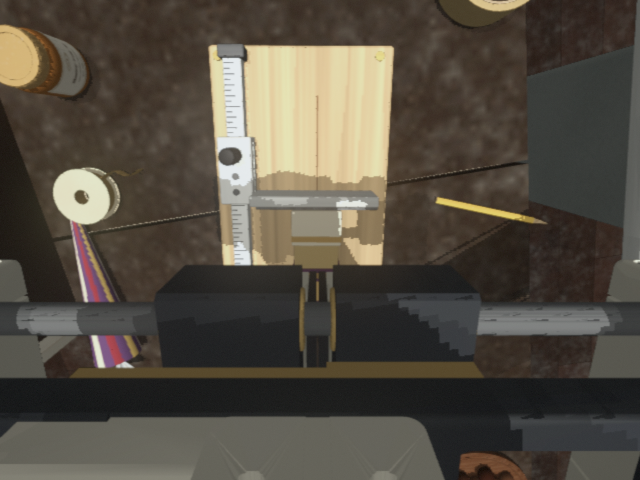

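View pics/t5.png

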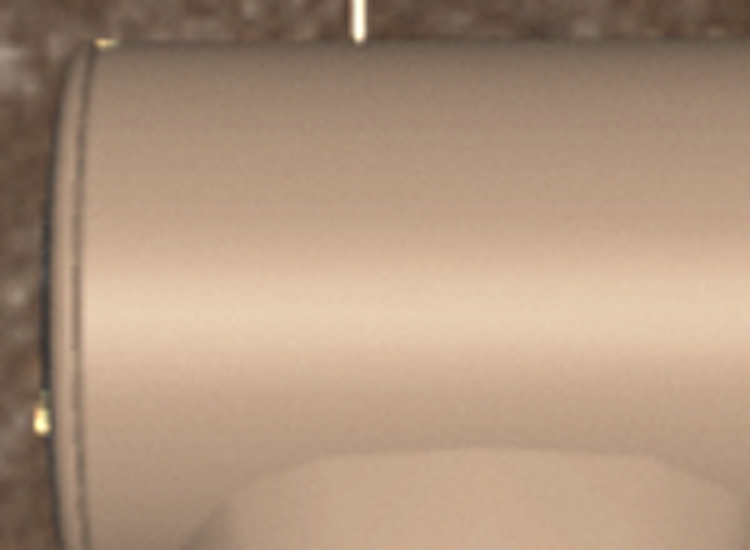

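View pics/s5.png

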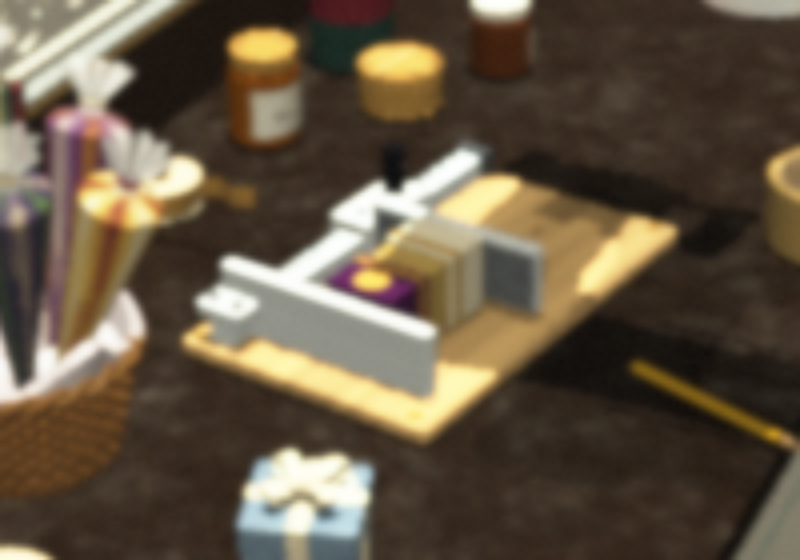

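The scene view shows the box between the two felts with the jaw square. The arm hides the gauge in the top view, so I'll clear it and check once more.

Run:
```python
from h import *
robot.goto([.25,-.55,.38],rot(0,-1) if robot.ik([.25,-.55,.38],rot(GY,-1)) is None else rot(GY,-1))
im,d=robot.grab_frame('top'); cv2.imwrite('pics/t6.png',cv2.resize(im[195:305,250:400,::-1],None,fx=5,fy=5,interpolation=cv2.INTER_CUBIC)); cv2.imwrite('pics/t6f.png',im[:,:,::-1])
print(robot.read_t())
```

```text
36.075
```

View pics/t6.png

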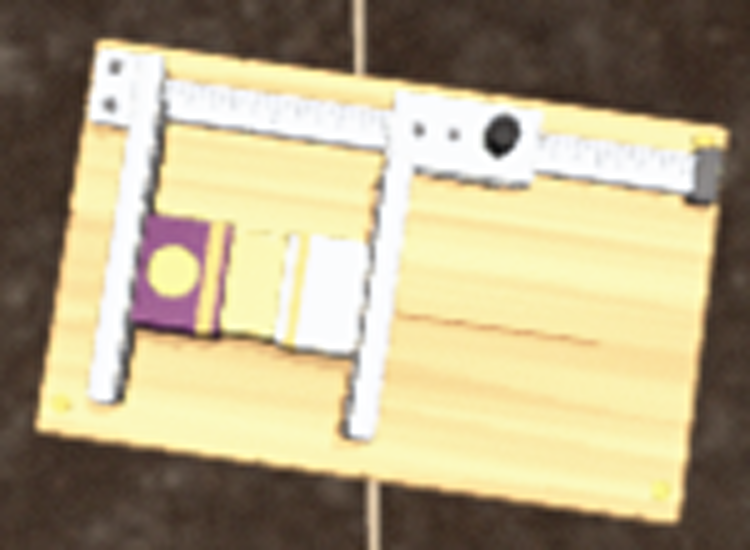

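View pics/t6f.png

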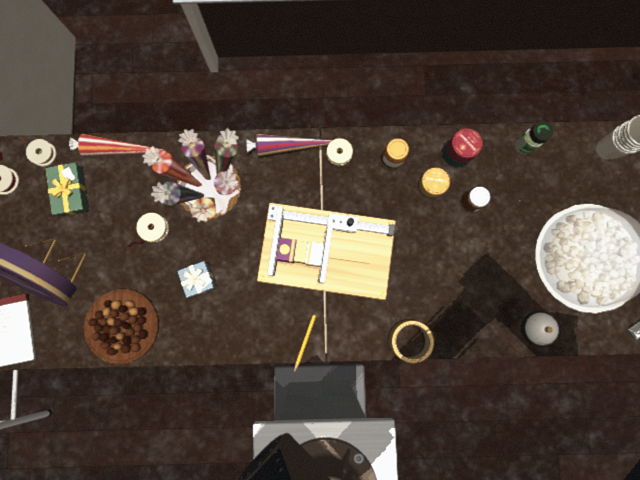

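Run:
```python
from rig import robot
robot.job_done()
```

```text
the job is handed in; nothing more can be done
```

The neck box is lying in the gauge on the dark line, held between both felts with the plum end against the fixed jaw. I handed the job in at about 36 s of the 67 s allowed.

- **Opening and placing:** I pushed the jaw open by its post to about 135 mm. I then gripped the box by its plum half, set it down square on the line and let go.
- **Closing:** I pushed the post back from behind in 0.3 mm steps. The push held at about 3.6 N, which is the slider drag plus the box sliding. It then rose to 6.5 N within about half a millimetre, and I stopped there. That puts roughly 3 N on the box, below the 8 N at which the jaw tips.
- **Final pictures:** The jaw is square, both box ends touch the felts, and the arm is clear. The pictures show no change in the surrounding items.
- **Length:** The jaw setting gives about 101 mm and the first picture gave about 99.7 mm, which agrees within the 2 mm calibration.
- **Not checked:** I did not measure the squeeze left on the box after the finger backed off. I expect up to about 3 N, held by the slider's drag.

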